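Swap two canisters in an adjustable holder

ROBOT

A 6-joint arm with a two-finger parallel gripper is mounted at the origin on the work surface. World frame = base frame: x ahead of the robot, y to its left, z up, the work surface at z = 0. Lengths are in m, angles in rad, forces in N, time in s.
With the tool pointing down it reaches from about 0.35 to 0.775 m from the base axis. Payload 5.5 kg.
Tool frame: the origin (TCP) lies at the very end of the fingers, on their centre line; the grasp point (between the pads) lies 19 mm behind it; z points along the fingers, y is the line along which they close (so a half turn about z gives the same grasp; the last joint's range is limited). The gripper opens to 85 mm and grips with 20 to 120 N. Pads are 22 mm wide; open, the fingers measure 114 mm over their backs; the gripper's body (76 mm by 85 mm) begins 54 mm behind the grasp point. The pads swing forward as they close: fully open they stand 13 mm farther back than shut.
Start: joints at [-1.476, 0.313, 0.046, 1.304, 0, 1.431], TCP at [0.134, -0.559, 0.231] pointing down, gripper open.
Joint ranges: [-2.76, 2.76], [-0.86, 1.69], [-1.03, 1.26], [-2.2, 2.34], [-1.47, 1.5], [-3.14, 3.14]. Speed limits (rad/s): [2.57, 2.57, 3.14, 3.14, 3.14, 3.14].

INTERFACE

Orientations are given as a unit quaternion [w, x, y, z].
In Python, from workcell import env gives the robot as it stands. The module is installed in compiled form; this text tells all that it offers.
- The arm moves only by the tool jog_arm, never from a script. Its arguments are lists of equal length, an entry for each row: "gripper": the opening, from 0 (shut) to 1 (fully open); "offset": the shift along the world's x, y, z in cm, a list of three; "twist": the turn about the world's z in degrees. In form: {"gripper": [gripper, ...], "offset": [[dx, dy, dz], ...], "twist": [twist, ...]}. A call has exactly 8 rows; each row is the pose to reach, as a shift and turn from the pose commanded when the call began; what a row does not reach only later rows make up. A row lasts 1/8 s, in which the tool goes at most 62.5 mm and 10.7 degrees, less where a joint would pass 70% of its speed; a pose out of reach is approached as far as the arm can. A call with a gripper value outside its range is refused whole. The fingers move at their own pace and stop on an object; "squeeze" is the grip in N (left out, the last holds). Time passes only in rows, so rows that repeat a pose let the fingers close, or fill a call up. It gives the time, the measured TCP pose, the force, the opening and the grip force at its end, in the units of the state.
- env.get_state(): the state, without advancing time (a new reading comes with each control period).
- env.read_camera(name): name is "scene" or "top" or "wrist"; returns a dict with "image" (384x512x3 uint8, red, green, blue), "z_map" (384x512 float32, m along the optical axis (not along the pixel's ray), 0 where there is no reading), "fovy" (degrees; the focal length in pixels is half the picture's height over the tangent of half this angle, whatever the lens; pixels are square), "cx", "cy" (the principal point, pixels), "cam_to_world" (4x4, takes a point from camera to world coordinates). Camera axes: x right, y up, looking along -z (the intrinsics and any distortion apply to the point x, -y, -z); pixel columns grow to the right and rows downward; lengths in m; the calibration is good to about 2 mm. A picture is of the moment at which its call begins.
- env.hand_in(): hands the job in; it is judged then, once.
The state is a dict: "clock": time; "joint_pos": joint angles; "qvel": joint speeds; "tau": joint torques, N m; "tcp_pos": TCP position; "orientation": TCP orientation; "wrist_force": force on the tool from outside, world axes, zero at the start; "ft_torque": the same for the moment, N m; "finger_gap": finger opening in m; "grip_force": force on a finger pad.
Only numpy, scipy, OpenCV 4.12 (cv2) and the standard library are available. Lean on these libraries where they do the work, as an engineer would, in place of code of your own. Each camera call takes 0.05 s, during which the arm holds its last target. There are 200 camera calls.

TASK

Swap the two steel canisters: the wide one belongs in the adjustable holder and the tall narrow one in the small tray. To make room, slide the holder's jaw away from its fixed stop until the sprung button pops up through the next hole of the tube, so that the jaw is locked there. Both canisters must end standing upright, never be tipped over, and the other things on the bench stay where they are.

Things in the scene. Friction and masses are not known exactly. Their poses are not given: they have to be found in the camera images.
- holder: Adjustable canister holder, fixed: base plate 296 x 90 x 10 mm; on it a fixed stop plate (56 mm wide, 81 mm high with flared lip), a like sliding jaw facing it, then the outer tube. Origin: on the bench below the stop's inner face, mid-width. x: level, from stop to jaw and tube, the way the jaw opens. z up. Base: x -22 to 274, y -45 to 45 mm. Canisters stand on the base between stop and jaw.
- jaw (a joint): Sliding jaw with inner tube, m: gap between stop and jaw = 22 mm + this. 0 = button in first hole; 0.052 = gap 74 mm, button in the next hole, its goal; end stop at 0.064. Starts between the holes (0.022 to 0.036), button held down under the tube's roof. Friction 2 to 5 N. Once the button pops up the jaw is locked within about 2 mm either way.
- jaw_grip (a point): Point in the jaw's upright black grip fin, 85 mm above the bench; moves with the jaw. Fin: 36 mm long along the holder's x, 16 mm thick along its y, from 56 to 100 mm above the bench; its centre is 40 mm beyond the jaw's inner face. Pinch it across its 16 mm from above and slide it along the holder's x.
- button (a joint): Sprung steel button (12 mm across) in the inner tube, in metres: 0 = popped up fully, standing 5 mm proud of the tube's top; about 0.010 = held down under the tube's roof. Spring 2.5 to 5 N.
- hole_next (a point): Centre of the 16 mm hole in the outer tube's top into which the button must pop (of the two holes, the one farther from the stop), 222 mm from the stop. The fixed outer tube is square, 34 mm wide, its top 62 mm above the bench, 148 to 262 mm from the stop. Same axes as the holder.
- holder_seat (a point): Point on the base plate (10 mm above the bench) in the middle between stop and jaw when the jaw is locked in the next hole: 37 mm from the stop. Same axes as the holder.
- narrow_mid (a point): Centre of the narrow canister, half-way up: steel cylinder 40 mm across, 120 mm tall in all with a smaller grey lid (28 mm across) as its top 12 mm; about 0.25 kg. It starts standing in the holder near the fixed stop. z axis up its length.
- wide_mid (a point): Centre of the wide canister, half-way up: steel cylinder 62 mm across, 100 mm tall in all with a smaller grey lid (50 mm across) as its top 12 mm; about 0.4 kg. It starts standing in the tray. z axis up its length.
- tray_floor (a point): Middle of the floor of the small square steel tray, fixed to the bench: 88 mm square outside, 80 mm inside, floor 4 mm above the bench, rim 16 mm above the bench; axes along its sides. It has room for only one canister.
- bottle: Bystander: white bottle 52 mm across, 130 mm tall, beside the holder. Origin under its middle. Leave alone.
- jar: Bystander: small amber jar 48 mm across, 60 mm tall, beside the tray. Origin under its middle. Leave alone.
- satellite: Bystander: upright satellite model, 104 mm square, 220 mm tall. Origin under its middle. Leave alone.
- driver_grip (a point): Bystander: screwdriver with black handle lying on the bench beside the tray, on the robot's side, 160 mm long, 26 mm high. Point on its handle, 48 mm from the handle's end; x axis from the handle towards the tip. Leave alone.

How it is judged:
By the outcome, as a careful person would: the job done as asked, in the order asked, and still so for the second after the job is handed in, with the robot touching nothing.
It also fails if it takes over 69 s, if anything falls off the work surface, if the arm or the gripper's body presses on something with over 40 N, if the wrist force passes 120 N, or if a joint passes its speed limit or range.

## Working session

There is one attempt and no reset: what is moved stays moved. The work goes in short steps, Python scripts to look and compute and a tool call to move; the robot and the scene stay as the last step left them, time stands still between calls to the robot, and variables do not carry over. Pictures are saved under pics/ and viewed, at most 10 in all, crops included, and the job is handed in when it is done.

Besides the shell and the picture viewer there is one more tool, called as name(argument=value, ...), one argument or row to a line, values as JSON. jog_arm: Moves the arm, as the interface text tells. Its arguments: {"type":"object","properties":{"gripper":{"type":"array"},"offset":{"type":"array"},"twist":{"type":"array"},"squeeze":{"type":"number"}},"required":["gripper","offset","twist"]}

```bash
mkdir -p pics; cat > h.py <<'E'
import numpy as np, cv2
from workcell import env
def cam(n):
    c=env.read_camera(n); c['f']=c['image'].shape[0]/2/np.tan(np.radians(c['fovy'])/2); return c
def pts(c):
    z=c['z_map']; v,u=np.mgrid[:z.shape[0],:z.shape[1]]
    P=np.stack([(u-c['cx'])/c['f']*z,-(v-c['cy'])/c['f']*z,-z],-1)
    T=c['cam_to_world']; W=P@T[:3,:3].T+T[:3,3]; W[z==0]=np.nan; return W
def save(c,n): cv2.imwrite('pics/'+n,cv2.cvtColor(c['image'],cv2.COLOR_RGB2BGR))
E
python3 - <<'E'
from h import *
ims=[]
for n in ['scene','top']:
    c=cam(n); print(n,c['fovy'],c['cx'],c['cy'],c['cam_to_world'].round(3).tolist(),{k for k in c}); np.savez(n+'.npz',W=pts(c),**{k:c[k] for k in c}); save(c,n+'.png')
print(env.get_state())
E
```

```text
scene 55.393811355993115 252.3510799845578 187.67362946097987 [[-0.769, -0.385, 0.511, 1.158], [0.64, -0.446, 0.626, 0.737], [-0.013, 0.808, 0.589, 0.819], [0.0, 0.0, 0.0, 1.0]] {'cx', 'fovy', 'f', 'cy', 'image', 'z_map', 'cam_to_world'}
top 56.37414498163825 254.21331394573255 192.77826136176665 [[0.012, 0.998, -0.056, 0.468], [-0.999, 0.01, -0.033, -0.035], [-0.032, 0.057, 0.998, 1.021], [0.0, 0.0, 0.0, 1.0]] {'cx', 'fovy', 'f', 'cy', 'image', 'z_map', 'cam_to_world'}
{'clock': 0.1, 'joint_pos': array([-1.47556444e+00,  3.13910308e-01,  4.50836613e-02,  1.30359043e+00,
        1.11506465e-05,  1.43118349e+00]), 'qvel': array([-0.00208363, -0.00109167,  0.00378306,  0.00072918, -0.00065282,
       -0.00076611]), 'tau': array([ 4.02188729e-03, -4.81720054e+01,  2.99246407e+01,  1.26389277e-02,
       -9.96293011e-05, -1.70967428e-05]), 'tcp_pos': array([ 0.13374097, -0.55876256,  0.23050291]), 'orientation': array([-8.10049250e-04,  9.93113586e-01,  1.17152670e-01,  2.35550211e-05]), 'wrist_force': array([ 0.08217259,  1.07942585, -0.4519842 ]), 'ft_torque': array([-0.01966589,  0.03033002, -0.01855544]), 'grip_force': 0.0, 'finger_gap': 0.08539941561423423}
```

View pics/top.png

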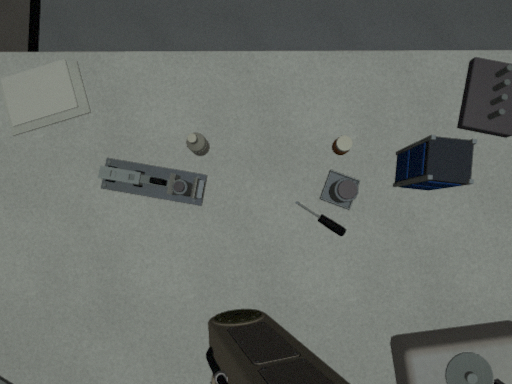

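View pics/scene.png

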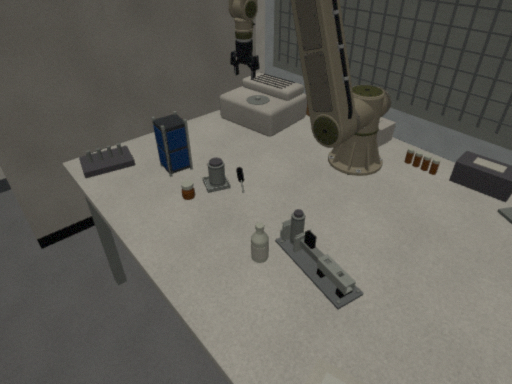

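The top view shows the holder at about (153,182), with the narrow canister at (180,186), the fin at (157,181) and the stop at (203,188). The tray with the wide canister is at (342,189), the bottle at (198,144), the jar at (342,145), the driver at (322,219) and the satellite at (433,163). The scene view agrees.

```bash
python3 - <<'E'
from h import *
for n in ['top','scene']:
    d=np.load(n+'.npz'); W=d['W']
    print(n,'bench z', [W[v,u].round(3).tolist() for v,u in ([(250,100),(250,250),(100,250),(250,400),(120,300),(300,60)] if n=='top' else [(200,300),(300,200),(250,400),(150,280)])])
    for name,zl,zh,box in [('wide lid',.092,.108,(.4,.6,-.35,-.15)),('narrow lid+holder hi',.11,.135,(.35,.65,0,.3)),('fin',.090,.107,(.35,.65,0,.35)),('stop/jaw',.072,.088,(.35,.65,0,.35)),('tubetop',.056,.066,(.35,.65,0,.45)),('base',.006,.015,(.35,.65,0,.45)),('tray rim',.008,.022,(.38,.6,-.35,-.12)),('bottle',.115,.14,(.4,.75,-.0,.3)),('jar',.05,.07,(.5,.7,-.35,-.1)),('driver',.012,.035,(.3,.5,-.35,-.05))]:
        m=(W[...,2]>zl)&(W[...,2]<zh)&(W[...,0]>box[0])&(W[...,0]<box[1])&(W[...,1]>box[2])&(W[...,1]<box[3])
        if m.sum()<4: print(name,'none');continue
        p=W[m][:,:2]; r=cv2.minAreaRect((p*1000).astype(np.float32)); print(name,m.sum(),'mean',p.mean(0).round(4),'rect',np.round(r[0],1),np.round(r[1],1),round(r[2],1))
E
```

```text
top bench z [[0.357, 0.439, 0.001], [0.363, 0.008, 0.004], [0.795, 0.014, -0.0], [0.369, -0.411, 0.001], [0.736, -0.131, 0.001], [0.212, 0.551, -0.002]]
wide lid 366 mean [ 0.5313 -0.2406] rect [ 532.8 -241.2] [57.9 57.1] 17.0
narrow lid+holder hi 221 mean [0.5423 0.1806] rect [583.5 176.6] [ 39.5 141.5] 80.1
fin 162 mean [0.5776 0.2071] rect [595.6 198.2] [105.2 141.4] 70.3
stop/jaw 237 mean [0.5661 0.1816] rect [587.3 197. ] [109.3 146.3] 79.4
tubetop 652 mean [0.5658 0.3323] rect [558. 268.] [126.7 305.7] 10.6
base 1747 mean [0.5557 0.2906] rect [524.3 246.6] [287.6 374.5] 8.7
tray rim 353 mean [ 0.5028 -0.2153] rect [ 511.3 -205.6] [149.8 163.9] 69.0
bottle 276 mean [0.5712 0.174 ] rect [590.5 167. ] [ 39.  157.8] 72.1
jar 238 mean [ 0.6435 -0.2402] rect [ 593.2 -231.5] [ 42.2 177.6] 79.3
driver 351 mean [ 0.45   -0.2112] rect [ 454.8 -193.9] [155.4  89.1] 89.5
scene bench z [[0.362, 0.036, -0.003], [0.881, 0.17, 0.002], [0.311, 0.411, -0.001], [0.176, -0.268, 0.001]]
wide lid 125 mean [ 0.5356 -0.2364] rect [ 536.3 -238. ] [53.  55.4] 20.5
narrow lid+holder hi 135 mean [0.5434 0.1876] rect [581.9 166.3] [ 36.4 138.3] 66.1
fin 143 mean [0.5556 0.223 ] rect [574.6 194.7] [ 79.4 146.9] 42.7
stop/jaw 173 mean [0.5586 0.2039] rect [567.8 189.9] [ 98.  139.8] 45.1
tubetop 659 mean [0.5674 0.3292] rect [564.2 286.4] [116.6 267.1] 12.8
base 1234 mean [0.5823 0.3121] rect [566.  287.7] [144.3 306.8] 5.9
tray rim 203 mean [ 0.526  -0.2158] rect [ 511.3 -233.3] [157.2 155.8] 51.3
bottle 186 mean [0.5848 0.1764] rect [592.8 168.4] [ 37.1 157.1] 72.8
jar 167 mean [ 0.6091 -0.2331] rect [ 595.3 -239.7] [ 47.6 172.6] 84.7
driver 108 mean [ 0.4525 -0.2043] rect [ 479.5 -203.6] [162.9  70.8] 53.2
```

```bash
cat >> h.py <<'E'
def bands(W,bs,mn=12):
    for name,zl,zh,b in bs:
        m=(W[...,2]>zl)&(W[...,2]<zh)&(W[...,0]>b[0])&(W[...,0]<b[1])&(W[...,1]>b[2])&(W[...,1]<b[3])
        k,L=cv2.connectedComponents(m.astype(np.uint8),connectivity=4)
        for i in range(1,k):
            q=W[L==i]
            if len(q)<mn: continue
            r=cv2.minAreaRect((q[:,:2]*1000).astype(np.float32)); print(name,len(q),'mean',(q.mean(0)*1000).round(1),'rect',np.round(r[0],1),np.round(r[1],1),round(r[2],1))
E
python3 - <<'E'
from h import *
H=(.45,.64,.05,.45)
for n in ['top','scene']:
    W=np.load(n+'.npz')['W']; print(n)
    bands(W,[('wide lid',.094,.108,(.4,.6,-.35,-.15)),('120',.113,.135,H),('fin',.094,.107,H),('stop/jaw',.074,.088,H),('tube',.057,.067,H),('base',.004,.016,H),('tray',.008,.022,(.42,.6,-.35,-.15)),('jar',.05,.068,(.57,.7,-.35,-.1)),('driver',.012,.035,(.3,.5,-.35,-.05))])
E
```

```text
top
wide lid 314 mean [ 531.4 -241.   103.5] rect [ 530.9 -242.9] [52.3 49.5] 43.1
120 201 mean [533.1 183.2 123.7] rect [533.1 185.5] [38.5 39.7] 0.9
fin 83 mean [550.2 251.   99.5] rect [550.2 251.4] [34.1 15.5] 81.7
stop/jaw 36 mean [635.6 152.8  82.5] rect [635.2 154.1] [ 8.1 34.3] 1.4
stop/jaw 78 mean [544.4 219.6  78.8] rect [545.  219.8] [ 9.  54.7] 81.5
stop/jaw 57 mean [535.9 155.2  79.7] rect [535.  156.2] [ 8.1 54.5] 81.7
tube 515 mean [567.9 360.5  62. ] rect [567.1 355.2] [137.8  33.9] 80.8
base 849 mean [588.3 284.9  10.2] rect [585.9 282.7] [296.5  33.5] 80.4
base 905 mean [526.1 299.7  10.2] rect [527.4 292.5] [296.1  36.7] 81.3
tray 179 mean [ 539.8 -235.2   15.4] rect [ 537.8 -241.5] [88.5 88.1] 70.2
tray 34 mean [ 469.8 -169.    15.4] rect [ 470.2 -168.4] [40.7  6.1] 55.0
tray 13 mean [ 458.1 -205.2   19.5] rect [ 457.2 -205.4] [22.1  5. ] 59.1
tray 18 mean [ 437.8 -201.4   18.1] rect [ 440.6 -200.1] [23.8  7.7] 53.5
jar 210 mean [ 659.6 -243.1   59.7] rect [ 659.6 -243.1] [39.9 41.4] 45.2
driver 316 mean [ 445.4 -206.7   21.6] rect [ 460.  -185.4] [158.9  24.8] 57
[... 679 characters left out ...]
157.9  61.5] rect [552.6 157.8] [ 8.  25.8] 67.5
tube 29 mean [546.5 193.3  62.3] rect [543.2 194.9] [16.6 36.6] 49.8
tube 32 mean [559.1 217.8  61.5] rect [558.  218.8] [11.  32.4] 66.1
tube 37 mean [558.1 256.9  61.2] rect [557.4 253.4] [13.7 43.4] 0.1
tube 488 mean [569.9 361.6  61.4] rect [566.8 350.1] [144.7  36.8] 80.3
base 1293 mean [582.5 313.   10. ] rect [557.8 286.9] [296.3  92.5] 81.3
tray 151 mean [ 547.7 -224.7   13.9] rect [ 537.9 -241.3] [96.4 89.2] 69.8
tray 25 mean [ 465.8 -180.4   15.5] rect [ 469.4 -176.7] [53.8 19.3] 51.3
jar 91 mean [ 662.4 -241.    58.8] rect [ 659.8 -243.8] [42.8 39.6] 27.4
driver 102 mean [ 450.1 -203.2   21.4] rect [ 457.5 -190.6] [158.9  24.1] 57.6
```

jog_arm(
  gripper=[1, 0.9, 0.8, 0.7, 0.6, 0.5, 0.5, 0.5],
  offset=[
    [3.75, 5, 0],
    [7.5, 10, 0],
    [11.25, 15, 0],
    [15, 20, 0],
    [18.75, 25, 0],
    [22.5, 30, 0],
    [26.25, 35, 0],
    [30, 40, 0],
  ],
  twist=[8.5, 17, 25.5, 34, 42.5, 51, 59.5, 67.8],
  squeeze=40,
)

```text
clock: 1.1
tcp_pos: [0.4345, -0.1574, 0.2312]
orientation: [0.0, 0.757, 0.653, -0.0]
wrist_force: [1.2, -0.6, 0.5]
finger_gap: 0.0429
grip_force: 0.0
```

jog_arm(
  gripper=[0.5, 0.5, 0.5, 0.5, 0.5, 0.5, 0.5, 0.5],
  offset=[
    [1.6, 5.9, 0],
    [3.2, 11.8, 0],
    [4.8, 17.7, 0],
    [6.4, 23.6, 0],
    [8, 29.5, 0],
    [9.6, 35.4, 0],
    [11.6, 41, -1],
    [11.6, 41, -1],
  ],
  twist=[0, 0, 0, 0, 0, 0, 0, 0],
)

```text
clock: 2.1
tcp_pos: [0.5495, 0.2543, 0.2187]
orientation: [-0.001, 0.757, 0.653, -0.001]
wrist_force: [-0.0, 0.2, -0.6]
finger_gap: 0.0426
grip_force: 0.0
```

```bash
python3 - <<'E'
from h import *
c=cam('wrist'); save(c,'w1.png'); W=pts(c); s=env.get_state(); print(s['tcp_pos'],s['orientation'],s['joint_pos'],s['finger_gap'])
H=(.45,.64,.05,.45)
bands(W,[('120',.113,.135,H),('fin',.094,.107,H),('stop/jaw',.074,.088,H),('tube',.057,.067,H),('base',.004,.016,H)],30)
E
```

```text
[0.54913065 0.25234367 0.21948814] [-4.63026523e-04  7.57905818e-01  6.52362307e-01 -1.40594401e-03] [ 2.98126703e-01  3.76769264e-01  1.07979521e-01  1.30495385e+00
 -2.79121455e-04  2.01832358e+00] 0.042899109415566454
120 1437 mean [535.2 190.3 123.7] rect [534.9 187.7] [36.1 39.9] 82.8
fin 668 mean [551.2 252.9  99.4] rect [551.2 252.2] [35.7 15.8] 81.1
fin 219 mean [537.1 200.9 100.4] rect [536.2 197.4] [15.4 38.4] 80.2
stop/jaw 45 mean [553.8 269.5  81. ] rect [553.6 269.3] [ 2.  14.5] 85.6
stop/jaw 327 mean [546.2 220.7  79.3] rect [546.3 220.2] [ 8.9 55.6] 81.5
stop/jaw 197 mean [537.2 201.2  81.3] rect [536.6 197.9] [14.5 37.5] 79.8
stop/jaw 237 mean [636.  158.2  82.1] rect [635.9 154.7] [35.2  8.2] 89.9
stop/jaw 102 mean [557.4 152.9  78.2] rect [556.7 153.4] [ 7.9 13.2] 81.2
tube 4206 mean [569.2 364.3  61.7] rect [568.7 359.6] [111.2  34.1] 80.8
tube 70 mean [555.7 296.2  57.5] rect [553.9 296.2] [14.6 12. ] 40.7
tube 43 mean [555.9 270.1  60.5] rect [554.8 269.4] [16.6  5.6] 13.4
tube 139 mean [547.5 222.   62.3] rect [546.4 222.4] [ 1.4 55.1] 80.8
tube 105 mean [535.  201.9  62.3] rect [533.7 199.8] [34.7 10.7] 1.8
tube 88 mean [634.5 163.4  61.7] rect [634.2 161.1] [26.4  4.1] 72.2
tube 44 mean [558.9 159.2  62.5] rect [558.5 159.2] [ 1.8 11.3] 79.4
base 5317 mean [528.9 314.   10. ] rect [527.8 290.5] [291.1  31.7] 80.9
base 5480 mean [591.  298.7  10. ] rect [585.6 281.5] [292.1  32. ] 80.7
base 51 mean [634.9 163.7  10.8] rect [634.5 161.8] [23.1  3.3] 70.7
```

View pics/w1.png

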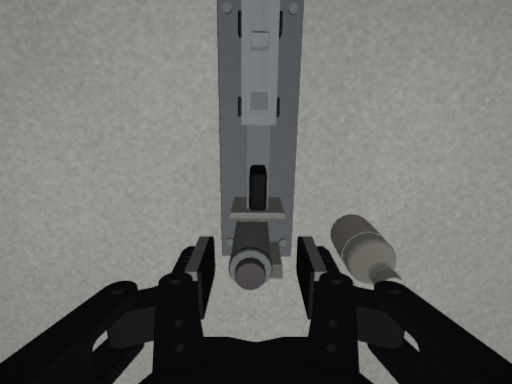

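The wrist view shows the fin at (258,188), the narrow canister at (250,265), clear of the jaw plate at (258,208), and the bottle at (360,245). The fin is about 90 mm from the stop, so the jaw joint is near 0.028 and has about 24 mm to go.

jog_arm(
  gripper=[0.5, 0.5, 0.5, 0.5, 0.3, 0.1, 0, 0],
  offset=[
    [0.15, 0.1, -5],
    [0.15, 0.1, -10],
    [0.15, 0.1, -14],
    [0.15, 0.1, -15.2],
    [0.15, 0.1, -15.2],
    [0.15, 0.1, -15.2],
    [0.15, 0.1, -15.2],
    [0.15, 0.1, -15.2],
  ],
  twist=[0, 0, 0, 0, 0, 0, 0, 0],
  squeeze=40,
)

```text
clock: 3.15
tcp_pos: [0.5508, 0.2516, 0.071]
orientation: [0.0, 0.759, 0.651, 0.0]
wrist_force: [-4.7, -1.2, 3.1]
finger_gap: 0.0157
grip_force: 41.8
```

jog_arm(
  gripper=[0, 0, 0, 0, 0, 0, 0, 0],
  offset=[
    [0, 0, 0],
    [0.05, 0.3, 0],
    [0.1, 0.6, 0],
    [0.14, 0.9, 0],
    [0.19, 1.2, 0],
    [0.24, 1.5, 0],
    [0.28, 1.75, 0],
    [0.32, 2, 0],
  ],
  twist=[0, 0, 0, 0, 0, 0, 0, 0],
)

```text
clock: 4.15
tcp_pos: [0.5539, 0.2709, 0.071]
orientation: [0.001, 0.759, 0.651, -0.001]
wrist_force: [-5.6, -4.1, 3.4]
finger_gap: 0.015
grip_force: 41.9
```

jog_arm(
  gripper=[0, 0, 0, 0, 0, 0, 0, 0],
  offset=[
    [0.02, 0.1, 0],
    [0.03, 0.2, 0],
    [0.05, 0.3, 0],
    [0.06, 0.4, 0],
    [0.08, 0.5, 0],
    [0.1, 0.6, 0],
    [0.1, 0.6, 0],
    [0.1, 0.6, 0],
  ],
  twist=[0, 0, 0, 0, 0, 0, 0, 0],
)

```text
clock: 5.15
tcp_pos: [0.5549, 0.2772, 0.071]
orientation: [0.0, 0.759, 0.651, -0.0]
wrist_force: [-5.5, -3.1, 4.2]
finger_gap: 0.0155
grip_force: 42.1
```

```bash
python3 - <<'E'
from h import *
s=env.get_state(); print(s['tcp_pos'],s['wrist_force'])
c=cam('wrist'); W=pts(c)
o=np.array([.537,.163]); d=np.array([.158,.9874]); X=(W[...,:2]-o)@d; Y=(W[...,:2]-o)@[-d[1],d[0]]
for x in range(140,240,4):
    m=(abs(X-x/1000)<.002)&(abs(Y)<.006); print(x,m.sum(),(np.median(W[m][:,2])*1000).round(1) if m.sum() else '',end=' | ')
cv2.imwrite('pics/w2.png',cv2.resize(cv2.cvtColor(c['image'],cv2.COLOR_RGB2BGR)[0:260,150:380],None,fx=2.3,fy=2.3))
E
```

```text
[0.55491885 0.27717238 0.07103478] [-5.53485423 -3.12253996  4.22284025]
140 150 56.9 | 144 153 56.8 | 148 114 61.5 | 152 174 61.8 | 156 171 61.9 | 160 210 61.6 | 164 176 56.9 | 168 182 56.9 | 172 181 56.9 | 176 162 56.7 | 180 193 61.9 | 184 213 61.9 | 188 210 61.9 | 192 207 61.7 | 196 227 61.8 | 200 234 61.9 | 204 236 61.9 | 208 249 61.9 | 212 238 61.8 | 216 183 57.0 | 220 366 64.1 | 224 284 65.9 | 228 201 65.0 | 232 225 61.9 | 236 0  |
```

View pics/w2.png

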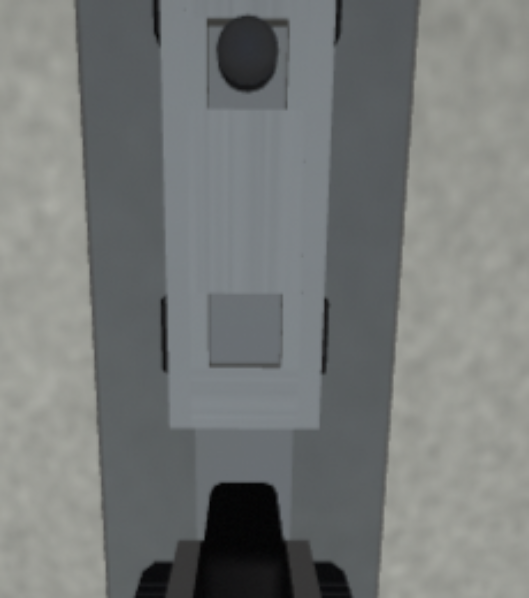

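The crop shows the button standing proud in the far hole at (247,52), while the near hole at (245,330) is empty. Depth there reads about 66 mm, so the jaw is locked. I'll ease it back 1.5 mm, release it and move over the narrow canister.

jog_arm(
  gripper=[0, 0, 0.5, 0.5, 0.7, 0.75, 0.75, 0.75],
  offset=[
    [-0.02, -0.15, 0],
    [-0.02, -0.15, 0],
    [-0.02, -0.15, 0],
    [-0.02, -0.15, 0],
    [-0.02, -0.15, 5],
    [-0.02, -0.15, 10],
    [-1, -4.5, 11],
    [-2, -9, 11],
  ],
  twist=[0, 0, 0, 0, 0, 0, 0, 0],
)

```text
clock: 6.2
tcp_pos: [0.5371, 0.1874, 0.1817]
orientation: [0.002, 0.758, 0.652, 0.002]
wrist_force: [0.0, -0.8, -0.7]
finger_gap: 0.0642
grip_force: 0.0
```

jog_arm(
  gripper=[0.75, 0.75, 0.75, 0.75, 0.5, 0.3, 0.3, 0.3],
  offset=[
    [0, 0, 0],
    [0, 0, -4],
    [0, 0, -8],
    [0, 0, -10.3],
    [0, 0, -10.3],
    [0, 0, -10.3],
    [0, 0, -10.3],
    [0, 0, -10.3],
  ],
  twist=[0, 0, 0, 0, 0, 0, 0, 0],
  squeeze=40,
)

```text
clock: 7.2
tcp_pos: [0.536, 0.1879, 0.0771]
orientation: [0.0, 0.759, 0.651, 0.001]
wrist_force: [-0.3, 0.2, -1.6]
finger_gap: 0.0394
grip_force: 41.2
```

jog_arm(
  gripper=[0.3, 0.3, 0.3, 0.3, 0.3, 0.3, 0.3, 0.3],
  offset=[
    [0, 0, 2],
    [0, 0, 5],
    [0, 0, 9],
    [0, -1, 11],
    [-1.5, -6, 11],
    [-3.5, -11, 11],
    [-5.5, -15.5, 11],
    [-7.6, -18.8, 10],
  ],
  twist=[0, 0, 0, 0, 0, 0, 0, 0],
)

```text
clock: 8.2
tcp_pos: [0.4596, -0.0021, 0.1774]
orientation: [0.001, 0.759, 0.651, 0.001]
wrist_force: [0.8, 0.2, -1.9]
finger_gap: 0.0389
grip_force: 41.4
```

jog_arm(
  gripper=[0.3, 0.3, 0.3, 0.3, 0.3, 0.3, 0.7, 0.75],
  offset=[
    [0, 0, 0],
    [0, 0, -4],
    [0, 0, -8],
    [0, 0, -10],
    [0, 0, -10.7],
    [0, 0, -10.9],
    [0, 0, -10.9],
    [0, 0, -10.9],
  ],
  twist=[0, 0, 0, 0, 0, 0, 0, 0],
)

```text
clock: 9.2
tcp_pos: [0.4607, -0.0004, 0.0685]
orientation: [0.001, 0.759, 0.651, 0.001]
wrist_force: [0.7, 0.4, -0.7]
finger_gap: 0.064
grip_force: 0.0
```

jog_arm(
  gripper=[0.8, 0.9, 1, 1, 1, 1, 1, 1],
  offset=[
    [0, 0, 5.5],
    [0, 0, 11],
    [1.5, -5, 13],
    [3, -10, 13],
    [4.5, -15, 13],
    [6, -20, 13],
    [7.1, -24.1, 13],
    [7.1, -24.1, 13],
  ],
  twist=[0, 0, 0, 0, 0, 0, 0, 0],
)

```text
clock: 10.2
tcp_pos: [0.5312, -0.2445, 0.1976]
orientation: [0.001, 0.76, 0.65, 0.0]
wrist_force: [1.0, -0.1, -0.1]
finger_gap: 0.0856
grip_force: 0.0
```

```bash
python3 - <<'E'
from h import *
c=cam('wrist'); save(c,'w3.png'); W=pts(c); s=env.get_state(); print(s['tcp_pos'],s['orientation'],s['finger_gap'])
B=(.42,.62,-.35,-.14)
bands(W,[('lid',.097,.108,B),('body top',.084,.0935,B),('tray',.008,.022,B),('floor',.002,.006,B)],30)
c=cam('top');bands(pts(c),[('narrow',.105,.128,(.4,.52,-.06,.06)),('lid',.094,.108,B)])
E
```

```text
[ 0.53057217 -0.24259806  0.19754775] [2.21121998e-04 7.59732911e-01 6.50235203e-01 1.89567573e-04] 0.08537760404555342
lid 2737 mean [ 532.5 -241.2  103.7] rect [ 532.3 -242.3] [49.3 48.8] 14.1
body top 1163 mean [ 533.8 -232.6   91.3] rect [ 532.1 -242.2] [62.  62.2] 81.0
tray 851 mean [ 458.  -195.2   17.2] rect [ 454.1 -195.8] [134.5  24.9] 57.8
tray 963 mean [ 545.9 -229.4   15.1] rect [ 538.3 -242. ] [87.8 88.1] 70.0
tray 43 mean [ 537.8 -213.5   16.5] rect [ 538. -214.] [ 3.4 29.1] 78.6
floor 1469 mean [ 549.9 -220.     3.9] rect [ 542.5 -230.6] [53.9 80.7] 69.5
narrow 192 mean [459.7  -3.5 113.9] rect [458.9  -3.9] [38.2 38.4] 0.6
lid 304 mean [ 531.3 -240.5  103.5] rect [ 531.9 -240.4] [52.9 46.6] 14.6
```

View pics/w3.png

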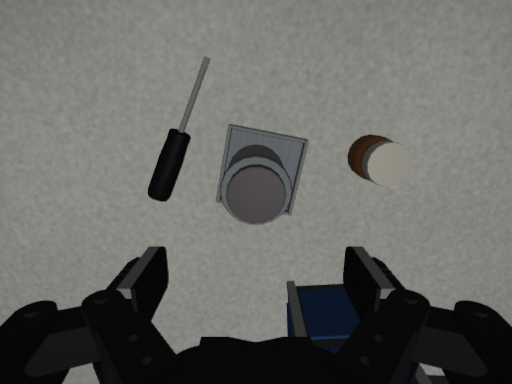

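The view shows the wide canister at (256,192) in the tray, the jar at (378,160), the driver at (172,140) and the satellite's edge at (300,300). Before descending I'll check how far the satellite is.

```bash
python3 - <<'E'
from h import *
for n in ['top','scene']:
    bands(np.load(n+'.npz')['W'],[('sat',.03,.235,(.4,.75,-.6,-.3))],100)
E
```

```text
sat 3577 mean [ 588.8 -428.6  176.1] rect [ 592.2 -444.3] [104.9 103.9] 84.6
sat 1692 mean [ 607.9 -416.1  140.6] rect [ 594.1 -443.7] [113.3 108.3] 84.1
```

jog_arm(
  gripper=[1, 1, 1, 1, 0.7, 0.5, 0.5, 0.5],
  offset=[
    [0.15, 0, -5],
    [0.15, 0, -10],
    [0.15, 0, -14.2],
    [0.15, 0, -14.2],
    [0.15, 0, -14.2],
    [0.15, 0, -14.2],
    [0.15, 0, -14.2],
    [0.15, 0, -14.2],
  ],
  twist=[0, 0, 0, 0, 0, 0, 0, 0],
  squeeze=50,
)

```text
clock: 11.3
tcp_pos: [0.5332, -0.2417, 0.0582]
orientation: [0.002, 0.759, 0.651, 0.001]
wrist_force: [-2.4, 3.0, 7.0]
finger_gap: 0.0608
grip_force: 54.5
```

jog_arm(
  gripper=[0.5, 0.5, 0.5, 0.5, 0.5, 0.5, 0.5, 0.5],
  offset=[
    [0, 0, 0],
    [0, 0, 2],
    [0, 0, 6],
    [0, 0, 11],
    [0, 2, 15],
    [0, 6, 16],
    [0, 12, 16],
    [0, 18, 16],
  ],
  twist=[0, 0, 0, 0, 0, 0, 0, 0],
)

```text
clock: 12.3
tcp_pos: [0.5321, -0.06, 0.2164]
orientation: [0.001, 0.759, 0.651, 0.001]
wrist_force: [1.3, -0.2, -4.5]
finger_gap: 0.0606
grip_force: 56.3
```

jog_arm(
  gripper=[0.5, 0.5, 0.5, 0.5, 0.5, 0.5, 0.5, 0.5],
  offset=[
    [0.2, 5, 0],
    [0.4, 10, 0],
    [0.6, 15, 0],
    [0.8, 20, 0],
    [1, 24, 0],
    [1.07, 25.95, 0],
    [1.07, 25.95, -2],
    [1.07, 25.95, -4],
  ],
  twist=[0, 0, 0, 0, 0, 0, 0, 0],
)

```text
clock: 13.3
tcp_pos: [0.5429, 0.1982, 0.1755]
orientation: [0.001, 0.759, 0.651, 0.0]
wrist_force: [-0.5, -0.2, -4.5]
finger_gap: 0.061
grip_force: 56.3
```

```bash
python3 - <<'E'
from h import *
s=env.get_state(); print(s['tcp_pos'],s['orientation'])
H=(.45,.63,.1,.45)
for n in ['top','scene','wrist']:
    c=cam(n); print(n); bands(pts(c),[('fin',.094,.107,H),('lips',.074,.088,H),('tube',.059,.0635,H)],25)
    if n=='scene': cv2.imwrite('pics/s2.png',cv2.resize(cv2.cvtColor(c['image'],cv2.COLOR_RGB2BGR)[120:320,200:400],None,fx=3,fy=3))
E
```

```text
[0.54291842 0.19820165 0.17546433] [5.09022852e-04 7.58910974e-01 6.51194084e-01 3.73263195e-04]
top
lips 59 mean [534.7 155.7  79. ] rect [535.1 156.8] [ 9.8 54.5] 80.6
scene
fin 60 mean [557.1 278.5  99.3] rect [555.7 278.2] [36.4 17.1] 83.4
lips 27 mean [548.9 153.7  78.6] rect [548.6 153.6] [10.4 28.2] 86.6
lips 43 mean [561.  280.6  80.9] rect [560.5 276.8] [13.5 38.6] 7.8
tube 357 mean [570.7 368.7  61.6] rect [569.  363.4] [118.1  35.6] 80.6
wrist
fin 1237 mean [555.3 277.5  99.4] rect [555.4 277.2] [35.5 15.7] 80.7
lips 703 mean [550.2 245.3  78.9] rect [549.9 244.9] [ 8.6 55.9] 80.5
tube 1855 mean [563.2 325.6  61.8] rect [563.3 326.3] [35.3 34.2] 80.8
```

View pics/s2.png

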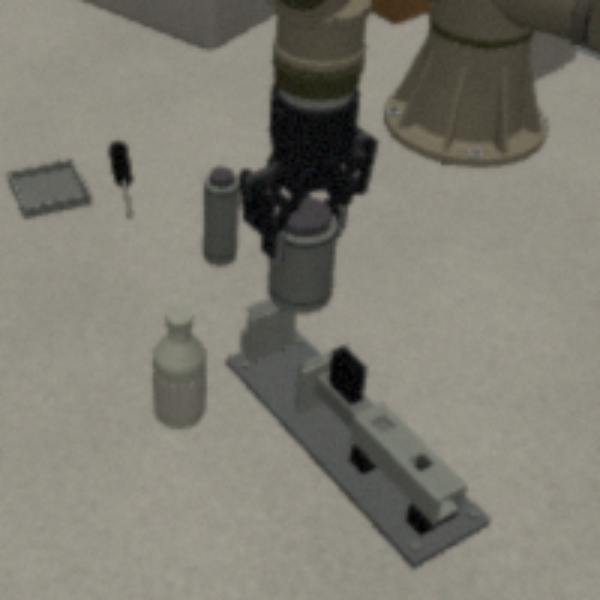

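The scene crop shows the wide canister at (302,250) upright over the holder, the narrow canister standing at (220,215), the tray empty at (50,190) and the button in the far hole at (422,462). The middle of the gap is at about y = 0.201, so I'll shift 3 mm and lower.

jog_arm(
  gripper=[0.5, 0.5, 0.5, 0.5, 0.5, 0.5, 0.5, 0.5],
  offset=[
    [0.03, 0.3, 0],
    [0.03, 0.3, -3],
    [0.03, 0.3, -5],
    [0.03, 0.3, -7],
    [0.03, 0.3, -9],
    [0.03, 0.3, -10],
    [0.03, 0.3, -10.6],
    [0.03, 0.3, -10.9],
  ],
  twist=[0, 0, 0, 0, 0, 0, 0, 0],
)

```text
clock: 14.45
tcp_pos: [0.5435, 0.2013, 0.0668]
orientation: [0.0, 0.759, 0.651, 0.0]
wrist_force: [0.1, -1.3, -4.0]
finger_gap: 0.061
grip_force: 56.3
```

jog_arm(
  gripper=[0.5, 0.5, 0.5, 0.6, 0.75, 0.9, 1, 1],
  offset=[
    [0, 0, -0.15],
    [0, 0, -0.25],
    [0, 0, -0.27],
    [0, 0, -0.27],
    [0, 0, -0.27],
    [0, 0, -0.27],
    [0, 0, -0.27],
    [0, 0, -0.27],
  ],
  twist=[0, 0, 0, 0, 0, 0, 0, 0],
)

```text
clock: 15.45
tcp_pos: [0.5432, 0.2012, 0.0637]
orientation: [0.0, 0.759, 0.651, 0.0]
wrist_force: [0.2, 0.1, 0.4]
finger_gap: 0.0854
grip_force: 0.0
```

jog_arm(
  gripper=[1, 1, 1, 1, 1, 0.85, 0.75, 0.75],
  offset=[
    [0, 0, 3],
    [0, 0, 7],
    [0, 0, 12],
    [-1, -4, 13.5],
    [-3, -8.5, 13.5],
    [-5, -13, 13.5],
    [-6.5, -17, 13.5],
    [-8.35, -20.3, 13.5],
  ],
  twist=[0, 0, 0, 0, 0, 0, 0, 0],
)

```text
clock: 16.45
tcp_pos: [0.459, -0.0032, 0.1988]
orientation: [0.0, 0.759, 0.651, 0.0]
wrist_force: [0.5, -0.3, 0.7]
finger_gap: 0.0641
grip_force: 0.0
```

```bash
python3 - <<'E'
from h import *
s=env.get_state(); print(s['tcp_pos'],s['orientation'],s['finger_gap'])
H=(.45,.63,.1,.45)
for n in ['top','scene','wrist']:
    c=cam(n); print(n); bands(pts(c),[('wide lid',.105,.118,H),('fin',.094,.103,H),('narrow',.108,.128,(.4,.52,-.06,.05)),('narrow120',.1165,.128,(.4,.52,-.06,.05))],25)
E
```

```text
[ 0.45900564 -0.00321625  0.19878881] [3.88764821e-04 7.59195501e-01 6.50862505e-01 1.97701037e-04] 0.06413939173758133
top
wide lid 287 mean [541.7 200.  110.2] rect [541.6 200.2] [48.  48.1] 56.9
fin 142 mean [538.3 191.2  98.2] rect [540.3 197.7] [57.  61.8] 61.3
fin 83 mean [554.3 276.4  99.3] rect [554.5 277.2] [36.1 16. ] 80.7
scene
wide lid 162 mean [544.4 201.8 110. ] rect [543.2 201.2] [47.6 46.6] 70.5
fin 98 mean [554.6 210.8  98. ] rect [549.5 206.2] [41.9 61.7] 39.7
fin 62 mean [557.1 278.2  98.8] rect [555.6 277.8] [35.7 17.6] 84.2
narrow 57 mean [462.2   0.7 116.5] rect [462.   -2.3] [27.  34.7] 17.3
narrow120 35 mean [461.9  -2.4 119.9] rect [460.8  -3.1] [28.2 22.7] 33.9
wrist
narrow 1115 mean [460.1  -1.7 118.1] rect [459.2  -3.8] [32.3 34.8] 13.7
narrow120 933 mean [459.7  -2.3 119.7] rect [459.6  -2.7] [26.5 26.7] 33.7
```

jog_arm(
  gripper=[0.75, 0.75, 0.75, 0.75, 0.5, 0.3, 0.3, 0.3],
  offset=[
    [0.1, 0, -5],
    [0.1, 0, -10],
    [0.1, 0, -13],
    [0.1, 0, -13],
    [0.1, 0, -13],
    [0.1, 0, -13],
    [0.1, 0, -13],
    [0.1, 0, -13],
  ],
  twist=[0, 0, 0, 0, 0, 0, 0, 0],
  squeeze=40,
)

```text
clock: 17.6
tcp_pos: [0.4617, -0.0018, 0.0701]
orientation: [0.001, 0.759, 0.651, 0.001]
wrist_force: [-1.9, 0.7, 6.7]
finger_gap: 0.0394
grip_force: 40.5
```

jog_arm(
  gripper=[0.3, 0.3, 0.3, 0.3, 0.3, 0.3, 0.3, 0.3],
  offset=[
    [0, 0, 1],
    [0, 0, 4],
    [1, -3, 6],
    [2.5, -8, 6],
    [4, -13, 6],
    [5.5, -18, 6],
    [7, -22, 6],
    [7.8, -23.9, 6],
  ],
  twist=[0, 0, 0, 0, 0, 0, 0, 0],
)

```text
clock: 18.6
tcp_pos: [0.5389, -0.2435, 0.1288]
orientation: [0.0, 0.76, 0.65, -0.0]
wrist_force: [0.2, 1.2, -2.4]
finger_gap: 0.0395
grip_force: 40.8
```

jog_arm(
  gripper=[0.3, 0.3, 0.3, 0.3, 0.3, 0.3, 0.6, 0.75],
  offset=[
    [0, 0, -1.5],
    [0, 0, -3],
    [0, 0, -4.2],
    [0, 0, -5],
    [0, 0, -5.4],
    [0, 0, -5.4],
    [0, 0, -5.4],
    [0, 0, -5.4],
  ],
  twist=[0, 0, 0, 0, 0, 0, 0, 0],
)

```text
clock: 19.6
tcp_pos: [0.5391, -0.2411, 0.0753]
orientation: [0.001, 0.759, 0.651, 0.0]
wrist_force: [-0.7, -0.3, -0.3]
finger_gap: 0.0641
grip_force: 0.0
```

jog_arm(
  gripper=[0.75, 0.75, 0.75, 0.75, 0.75, 0.75, 0.75, 0.75],
  offset=[
    [0, 0, 0],
    [0, 0, 4],
    [0, 0, 9],
    [0, 0, 14],
    [-3, 3, 16],
    [-7, 7, 16],
    [-11, 11, 16],
    [-14, 14, 16],
  ],
  twist=[0, 0, 0, 0, 0, 0, 0, 0],
)

```text
clock: 20.6
tcp_pos: [0.3968, -0.0994, 0.2349]
orientation: [0.0, 0.759, 0.651, 0.0]
wrist_force: [0.5, -0.8, 0.2]
finger_gap: 0.0641
grip_force: 0.0
```

```bash
python3 - <<'E'
from h import *
H=(.45,.63,.1,.45)
for n in ['top','scene']:
    c=cam(n); print(n); bands(pts(c),[('wide lid',.105,.118,H),('fin',.094,.103,H),('narrow',.115,.13,(.45,.62,-.32,-.18)),('jar',.05,.068,(.57,.7,-.35,-.1)),('driver',.012,.035,(.3,.48,-.35,-.05))],25)
    if n=='scene': cv2.imwrite('pics/s3.png',cv2.resize(cv2.cvtColor(c['image'],cv2.COLOR_RGB2BGR)[80:320,140:400],None,fx=2.5,fy=2.5))
E
```

```text
top
wide lid 290 mean [541.6 199.9 110.2] rect [541.2 200.3] [48.3 46.9] 64.4
fin 153 mean [539.9 194.8  98.1] rect [541.6 200.1] [61.5 60.7] 54.0
fin 76 mean [554.2 275.6  99.6] rect [554.3 276.3] [34.4 15.9] 81.0
narrow 102 mean [ 536.4 -241.1  123.6] rect [ 536.3 -241.7] [26.  25.4] 14.7
jar 209 mean [ 659.4 -243.1   59.9] rect [ 659.9 -243.4] [39.9 41.8] 45.7
driver 285 mean [ 441.  -213.4   22.3] rect [ 447.1 -204.1] [115.3  24.9] 58.4
scene
wide lid 162 mean [544.4 201.8 109.8] rect [543.3 201.9] [48. 47.] 51.2
fin 101 mean [555.3 210.6  98.1] rect [550.5 206.8] [41.5 61.9] 39.3
fin 62 mean [557.5 279.   99.2] rect [555.9 277.3] [36.  17.2] 81.0
narrow 37 mean [ 540.  -238.2  122.6] rect [ 537.  -241.9] [30.4 22.7] 50.2
jar 92 mean [ 662.6 -240.1   58.9] rect [ 660.9 -245.2] [45.2 39.3] 89.2
driver 92 mean [ 446.3 -209.5   22. ] rect [ 447.5 -206.4] [117.2  24.4] 57.1
```

View pics/s3.png

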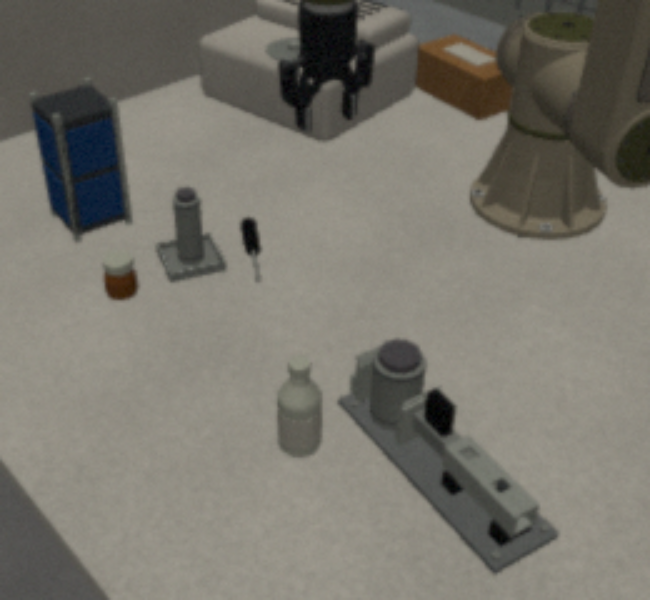

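The picture shows the wide canister upright in the holder at (398,380), the button up in the far hole at (502,485) and the narrow canister upright in the tray at (188,225). The bystanders haven't moved and the gripper is clear, so I'm handing in.

```bash
python3 -c "
from workcell import env
print(env.hand_in())"
```

```text
the job is handed in; nothing more can be done
None
```

The job is handed in at about 21 s: the jaw is locked in the next hole, the wide canister stands upright in the holder and the narrow one in the tray, and the last check showed no bystander moved; no verdict came back.

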